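# Point out the next sample, its scoop and its tin

### The arm

A 7-joint arm with a two-finger parallel gripper is mounted at the origin on a cart in front of the work surface, level with it; the furniture and walls round the work are solid. World frame = base frame: x ahead of the robot, y to its left, z up, the work surface at z = 0. Lengths are in m, angles in rad, forces in N, time in s.
With the tool pointing down it reaches from about 0.4 to 0.85 m from the base axis. Payload 10.4 kg.
Tool frame: the origin (TCP) lies midway between the tips of the shut fingers; the grasp point (between the pads) lies 19 mm behind it; z points along the fingers, y is the direction in which the jaws open and shut (so a half turn about z gives the same grasp; the last joint's range is limited). The gripper opens to 85 mm and grips with 20 to 120 N. Pads are 22 mm wide; open, the fingers measure 114 mm over their backs; the gripper's body (76 mm by 85 mm) begins 54 mm behind the grasp point. The pads swing forward as they close: fully open they stand 13 mm farther back than shut.
Start: joints at [1.294, 0.332, -0.065, 1.46, 0.022, 1.35, -0.088], TCP at [0.157, -0.605, 0.231] pointing down, gripper open.
Joint ranges: [-2.6, 2.6], [-0.5, 2.12], [-1.47, 1.34], [0.16, 2.42], [-1.27, 4.41], [0.06, 2.06], [-2.6, 2.6]. Speed limits (rad/s): [2.22, 2.22, 2.79, 2.79, 3.14, 3.14, 3.14].

### API

Orientations are given as a unit quaternion [x, y, z, w].
In Python, from workcell import manip, camera, camera_info, workorder, nets gives the robot as it stands.
- The arm moves only by the tool apply_moves, never from a script. Its argument "commands" is a list of rows, each a list of 5 numbers: the shift along the tool's x, y, z in m, then the turn about the tool's z in degrees, then the gripper command: -1 is fully open, 1 is shut, values between are in proportion. A call has 1 to 5 rows; each row shifts and turns the pose as measured when the row begins, along the tool's axes as they then stand; what a row does not reach is not made up. A row lasts 1/12 s, in which the tool goes at most 41.7 mm and 7.16 degrees, less where a joint would pass 70% of its speed; a pose out of reach is approached as far as the arm can. A call is refused whole if a number of a shift passes 0.0417 or a number of a turn 7.16, either way. A call with a gripper value outside its range is refused whole. The fingers move at their own pace and stop on an object; "squeeze" is the grip in N (left out, the last holds). Time passes only in rows, so rows that do not move let the fingers close. It gives the time, the measured TCP pose, the force and the opening at its end, in the units of the state.
- manip.get_obs(): the state, without advancing time (a new reading comes with each control period).
- camera(name): name is "scene" or "top"; returns (picture, depth): 384x512x3 uint8, red, green, blue; 384x512 float32, m along the optical axis (not along the pixel's ray), 0 where there is no reading.
- camera_info(name): a dict with "camera_matrix" (3x3 intrinsics, pixels), "k1" (the pictures are not rectified: a ray, as slopes to the right and down, at radius r is drawn at 1 + k1 r^2 times it, then the intrinsics apply), "xyz" and "rotation" of the camera in the world. Camera axes: x right, y down, z forward; pixel columns grow to the right and rows downward; lengths in m; the calibration is good to about 2 mm. A picture is of the moment at which its call begins. camera_info takes no time and is no camera call.
- workorder.hand_in(): hands the job in, once; it reports no verdict.
Trained networks look in the newest picture that a camera, given by its name, has taken for a name from the list of things; names that differ only in an ending like _2 or _b are one class to them, and where a whole thing is asked for, a point or a joint stands for the part that bears it (a point fixed in the world has none). Each returns a list of dicts, best first, with "conf" (0 to 1); they miss things now and then, are a little off and sometimes report something else, mostly with a low value. They report only what shows in the picture. A call takes as long as a camera call.
- nets.look_for(camera, thing): "rect" ([left, top, width, height] in pixels, round what is visible of it).
- nets.place_of(camera, thing): "xy" ([column, row] in pixels: a listed point, or the origin of a listed thing).
The state is a dict: "clock": time; "joint_pos": joint angles; "joint_velocities": joint speeds; "tau": joint torques, N m; "position": TCP position; "ee_rot": TCP orientation; "ft_force": force on the tool from outside, world axes, zero at the start; "torque": the same for the moment, N m; "grip_width": opening from 0.0 (shut) to 1.0 (fully open).
Only numpy, scipy, OpenCV 4.12 (cv2) and the standard library are available. Lean on these libraries where they do the work, as an engineer would, in place of code of your own. Each camera call takes 0.05 s, during which the arm holds its last target. There are 200 camera calls.

### The job

Show your colleague the next weighing by pointing with the fingertips: first at the sample jar with the blue lid, then at the open bowl of the aluminium scoop, then at the round aluminium moisture tin. Each time hold the fingertips a few centimetres above the middle of the lid or bowl for at least two seconds, and finish while still pointing at the tin. Touch nothing on the way, and do not point at the other jars.

Things in the scene. Friction and masses are not known exactly. Their poses are not given: they have to be found in the camera images.
- blue_lid_top (a point): centre of the top of the blue screw lid of a clear sample jar with tan grains; the jar stands upright on the worktop, 64 mm across and 85 mm tall, so this point is 85 mm above the worktop; z up. It stands left of the sieve shaker, among the three jars, whose places change
- black_lid_top (a point): centre of the top of the black lid of a jar with dark grains, 56 mm across, 70 mm tall (this point is 70 mm above the worktop); not to be pointed at
- white_lid_top (a point): centre of the top of the pale grey lid of a jar with tan grains, 49 mm across, 60 mm tall (this point is 60 mm above the worktop); not to be pointed at
- scoop_bowl (a point): middle of the open bowl of an aluminium scoop that lies on the worktop right of the sieve shaker, at the height of the bowl's rim, 29 mm above the worktop. The scoop is 204 mm long in all, 58 mm wide; the bowl is a half-round trough 105 mm long. z up; the bowl's open end lies 52 mm from this point along -y of this frame, the handle's end 152 mm along +y. The bowl points to the robot's left, roughly
- tin_lid_top (a point): centre of the top of the push lid of a round aluminium moisture tin, 68 mm across and 38 mm tall (this point is 38 mm above the worktop); z up. It stands right of the sieve shaker near the scoop; the two may change places
- scoop: the scoop itself; origin on the worktop under the middle of its 204 mm length, +y towards the handle's end
- jar_blue: the jar with the blue lid; origin at the centre of its underside. Beyond the jars, at the back left (x above 0.54, y above 0.36), stands a black cooling unit 0.21 m high with a taller black box on it; over it, above 0.56 m, a cupboard door stands open (y about 0.54, x 0.51 to 0.73)
- jar_black: the jar with the black lid; origin at the centre of its underside
- jar_white: the jar with the pale grey lid; origin at the centre of its underside
- tin: the moisture tin; origin at the centre of its underside. At the back right (x above 0.41, y below -0.49) stands a tall blue heating cabinet
- brush: bystander: wooden sieve brush, 25 x 197 x 24 mm, lying flat on the bench at the robot's left; origin under its middle. Other bystanders, not tracked: a mug (91 mm tall) and a notebook at the far left (y about 0.6), a wash bottle (194 mm tall), a roll of tape and a steel sieve at the back (x above 0.68)
- sieve_shaker: fixed sieve shaker between the jars and the scoop, 370 mm (x) by 340 mm (y), 391 mm tall; it is an obstacle: pass above it. Wall cupboards hang over the back of the worktop, their undersides 0.56 m above it and their fronts with bar handles about 0.68 m ahead of the base axis, so keep the raised wrist back from them. Origin on the worktop under its middle

How it is judged:
By the outcome, as a careful person would: the job done as asked, in the order asked, and still so for the second after the job is handed in, with the robot touching nothing.
It also fails if it takes over 53 s, if anything falls off the work surface, if the arm or the gripper's body presses on something with over 40 N, if the wrist force passes 120 N, or if a joint passes its speed limit or range.

## Working session

There is one attempt and no reset: what is moved stays moved. The work goes in short steps, Python scripts to look and compute and a tool call to move; the robot and the scene stay as the last step left them, time stands still between calls to the robot, and variables do not carry over. Pictures are saved under pics/ and viewed, about 8 in all and at most 12, crops included, and the job is handed in when it is done.

Besides the shell and the picture viewer there is one more tool, called as a command line: name --pt "numbers of a row" for each row, then --argument value for the rest. apply_moves: Moves the arm, as the interface text tells. Its arguments: {"type":"object","properties":{"commands":{"type":"array","items":{"type":"array","items":{"type":"number"}}},"squeeze":{"type":"number"}},"required":["commands"]}

```bash
mkdir -p pics; cat > h.py <<'E'
import numpy as np, cv2
from workcell import manip,camera,camera_info,workorder,nets
def ray(name,uv):
    c=camera_info(name);K=np.array(c["camera_matrix"],float)
    p=cv2.undistortPoints(np.array([[uv]],float),K,np.array([c["k1"],0,0,0,0.]))[0,0]
    R=np.array(c["rotation"],float)
    if R.shape!=(3,3):
        from scipy.spatial.transform import Rotation as Q;R=Q.from_quat(R).as_matrix()
    return np.array(c["xyz"],float),R@np.array([p[0],p[1],1])
def onz(name,uv,z):
    o,d=ray(name,uv);return o+d*(z-o[2])/d[2]
def dep(name,uv,D):
    o,d=ray(name,uv);return o+d*D[int(round(uv[1])),int(round(uv[0]))]
E
python3 - <<'E'
from h import *
Z=dict(blue_lid_top=.085,black_lid_top=.07,white_lid_top=.06,scoop_bowl=.029,tin_lid_top=.038)
im=[]
for n in("scene","top"):
    I,D=camera(n);I=np.array(I)[:,:,::-1].copy();print(n,camera_info(n)["xyz"])
    for t,z in Z.items():
        for r in nets.place_of(n,t)[:2]:
            uv=r["xy"];print(t,round(r["conf"],2),np.round(uv),onz(n,uv,z).round(3),dep(n,uv,D).round(3))
    im.append(I);cv2.imwrite(f"pics/{n}0.png",I)
s=manip.get_obs();print(s["clock"],s["position"],s["ee_rot"],s["joint_pos"],s["grip_width"])
E
```

```text
scene [-0.30421866  0.94879563  1.0920199 ]
blue_lid_top 0.96 [178. 252.] [0.441 0.388 0.085] [0.439 0.39  0.089]
black_lid_top 0.9 [219. 226.] [0.435 0.226 0.07 ] [0.432 0.229 0.074]
white_lid_top 0.65 [176. 210.] [0.596 0.253 0.06 ] [0.594 0.254 0.063]
white_lid_top 0.28 [174. 255.] [0.46  0.389 0.06 ] [0.443 0.402 0.084]
scoop_bowl 0.68 [325. 160.] [ 0.398 -0.301  0.029] [ 0.409 -0.321  0.012]
tin_lid_top 0.77 [292. 132.] [ 0.593 -0.361  0.038] [ 0.595 -0.364  0.036]
tin_lid_top 0.46 [329. 163.] [ 0.372 -0.286  0.038] [ 0.396 -0.328  0.001]
top [0.32657827 0.03228474 1.43515341]
blue_lid_top 0.93 [135. 189.] [0.438 0.388 0.085] [0.438 0.387 0.085]
black_lid_top 0.8 [188. 195.] [0.426 0.235 0.07 ] [0.426 0.235 0.072]
white_lid_top 0.8 [182. 141.] [0.586 0.261 0.06 ] [0.587 0.262 0.058]
scoop_bowl 0.63 [362. 210.] [ 0.394 -0.278  0.029] [ 0.396 -0.285 -0.001]
tin_lid_top 0.89 [390. 144.] [ 0.597 -0.362  0.038] [ 0.598 -0.364  0.031]
0.6 [ 0.15695219 -0.60497002  0.2313329 ] [9.91957170e-01 1.26573982e-01 3.27578340e-06 2.57443136e-05] [ 1.29437704  0.33217863 -0.064705    1.46013766  0.02161697  1.34991985
 -0.08850294] 0.9965969141910511
```

View pics/scene0.png

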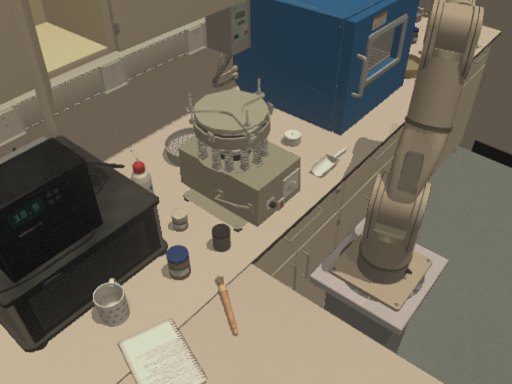

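View pics/top0.png

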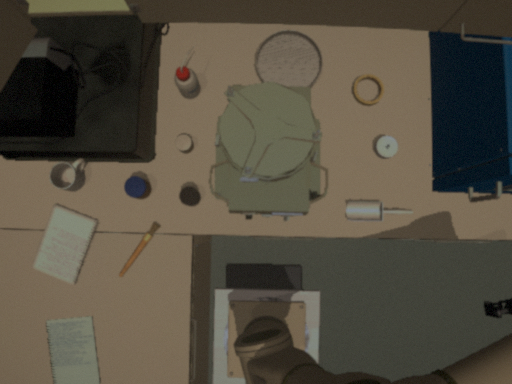

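Both views agree. The blue lid is at about (138,187) in the top view and (178,252) in the scene view. The scoop bowl is at (364,210) in the top view with its handle to the right (−y), and the tin is at (387,146). I'll refine the three points by segmentation and read the shaker's heights.

```bash
python3 - <<'E'
from h import *
I,D=camera("top");I=np.array(I);g=cv2.cvtColor(I,cv2.COLOR_RGB2HSV)
def blob(m,box,z,nm):
    l,t,r,b=box;k=np.zeros(m.shape,np.uint8);k[t:b,l:r]=m[t:b,l:r]
    n,L,S,C=cv2.connectedComponentsWithStats(k);i=1+S[1:,4].argmax();s=S[i]
    c=(s[0]+(s[2]-1)/2,s[1]+(s[3]-1)/2);print(nm,s,c,C[i].round(1),onz("top",c,z).round(3),onz("top",C[i],z).round(3))
blob((g[...,0]>105)&(g[...,1]>110),(115,165,160,210),.085,"blue")
blob(g[...,1]<65,(370,128,408,168),.038,"tin")
blob(g[...,1]<65,(338,195,420,225),.029,"scoop")
c=camera_info("top");K=np.array(c["camera_matrix"],float)
uv=np.mgrid[0:512,0:384].reshape(2,-1).T.astype(float)
p=cv2.undistortPoints(uv[:,None],K,np.array([c["k1"],0,0,0.]))[:,0]
R=np.array(c["rotation"],float)
d=D[uv[:,1].astype(int),uv[:,0].astype(int)]
P=np.array(c["xyz"])+(np.c_[p,np.ones(len(p))]*d[:,None])@R.T
P=P[(d>0)&(P[:,2]>.03)]
for x0 in(.34,.38,.42,.46,.5,.55,.6):
    print(x0,[round(float(q[:,2].max()),2) if len(q:=P[(abs(P[:,0]-x0)<.02)&(abs(P[:,1]-y)<.025)]) else 0 for y in np.arange(-.5,.46,.05)])
E
```

```text
blue [127 185   7   3   8] (np.float64(130.0), np.float64(186.0)) [130.4 186.1] [0.447 0.403 0.085] [0.446 0.402 0.085]
tin [374 135  25  24 454] (np.float64(386.0), np.float64(146.5)) [386.4 146.4] [ 0.588 -0.35   0.038] [ 0.588 -0.351  0.038]
scoop [345 200  69  23 921] (np.float64(379.0), np.float64(211.0)) [369.5 211. ] [ 0.393 -0.331  0.029] [ 0.393 -0.302  0.029]Traceback (most recent call last):
  File "<stdin>", line 15, in <module>
ValueError: matmul: Input operand 1 has a mismatch in its core dimension 0, with gufunc signature (n?,k),(k,m?)->(n?,m?) (size 4 is different from 3)
```

apply_moves --pt "0 0 -0.041 0 1" --pt "0 0 -0.041 0 1" --pt "0 0 -0.041 0 1" --pt "0 0 -0.041 0 1" --pt "0.02 -0.02 -0.03 0 1"

```text
clock: 1.07
position: [0.1664, -0.5805, 0.4213]
ee_rot: [0.992, 0.124, -0.003, -0.009]
ft_force: [-0.8, -2.0, -0.0]
grip_width: 0.3
```

apply_moves --pt "0.03 -0.02 -0.017 0 1" --pt "0.03 -0.02 -0.017 0 1" --pt "0.03 -0.02 -0.017 0 1" --pt "0.03 -0.02 -0.017 0 1" --pt "0.03 -0.02 -0.017 0 1"

```text
clock: 1.48
position: [0.2879, -0.445, 0.5163]
ee_rot: [0.993, 0.119, -0.002, -0.005]
ft_force: [0.4, -1.1, 0.4]
grip_width: -0.004
```

apply_moves --pt "0.029 -0.027 0 0 1" --pt "0.029 -0.027 0 0 1" --pt "0.029 -0.027 0 0 1" --pt "0.027 -0.028 0 0 1" --pt "0.025 -0.03 0 0 1"

```text
clock: 1.9
position: [0.395, -0.2693, 0.5216]
ee_rot: [0.993, 0.118, -0.0, -0.002]
ft_force: [1.0, -0.5, 0.0]
grip_width: -0.0
```

apply_moves --pt "0.013 -0.037 0 0 1" --pt "0.013 -0.037 0 0 1" --pt "0.013 -0.037 0 0 1" --pt "0.013 -0.037 0 0 1" --pt "0.013 -0.037 0 0 1"

```text
clock: 2.32
position: [0.4158, -0.0636, 0.5214]
ee_rot: [0.993, 0.119, -0.0, -0.001]
ft_force: [1.4, -1.3, 0.0]
grip_width: -0.0
```

apply_moves --pt "0.011 -0.038 0 0 1" --pt "0.011 -0.038 0 0 1" --pt "0.011 -0.038 0 0 1" --pt "0.011 -0.038 0 0 1" --pt "0.011 -0.038 0 0 1"

```text
clock: 2.73
position: [0.4215, 0.1445, 0.5232]
ee_rot: [0.993, 0.119, 0.002, 0.0]
ft_force: [1.4, -0.0, -0.3]
grip_width: -0.0
```

apply_moves --pt "0.0125 -0.039 0 0 1" --pt "0.0125 -0.039 0 0 1" --pt "0.0125 -0.039 0 0 1" --pt "0.0125 -0.039 0 0 1" --pt "0.0125 -0.039 0 0 1"

```text
clock: 3.15
position: [0.4347, 0.3504, 0.5257]
ee_rot: [0.993, 0.115, 0.006, 0.0]
ft_force: [0.5, -0.9, 1.3]
grip_width: 0.002
```

apply_moves --pt "0.011 -0.03 0.01 0 1" --pt "0 0 0.04 0 1" --pt "0 0 0.04 0 1" --pt "0 0 0.04 0 1" --pt "0 0 0.04 0 1"

```text
clock: 3.57
position: [0.4308, 0.407, 0.355]
ee_rot: [0.992, 0.13, 0.006, -0.01]
ft_force: [0.7, 0.8, 0.2]
grip_width: 0.001
```

apply_moves --pt "0.001 0.007 0.035 0 1" --pt "0.001 0.007 0.035 0 1" --pt "0.001 0.006 0.035 0 1" --pt "0 0 0.03 0 1" --pt "0 0 0 0 1"

```text
clock: 3.98
position: [0.437, 0.387, 0.2057]
ee_rot: [0.991, 0.13, 0.003, -0.007]
ft_force: [-1.2, -0.6, 0.3]
grip_width: -0.002
```

```bash
python3 - <<'E'
from h import *
ims=[]
for n in("scene","top"):
    I,D=camera(n);ims.append(np.array(I)[...,::-1])
    for r in nets.place_of(n,"blue_lid_top")[:1]: print(n,r["conf"],r["xy"],onz(n,r["xy"],.085).round(3))
cv2.imwrite("pics/a.png",np.hstack([cv2.resize(ims[0][180:330,100:250],(400,400)),cv2.resize(ims[1][120:270,70:220],(400,400))]))
s=manip.get_obs();print(s["position"],s["joint_pos"].round(2),s["clock"])
E
```

```text
scene 0.84 [176.4, 254.0] [0.441 0.395 0.085]
top 0.44 [131.4, 187.5] [0.443 0.399 0.085]
[0.43883421 0.39089814 0.21381086] [-0.    0.42 -1.01  1.57  0.36  1.33 -2.37] 4.1833
```

View pics/a.png

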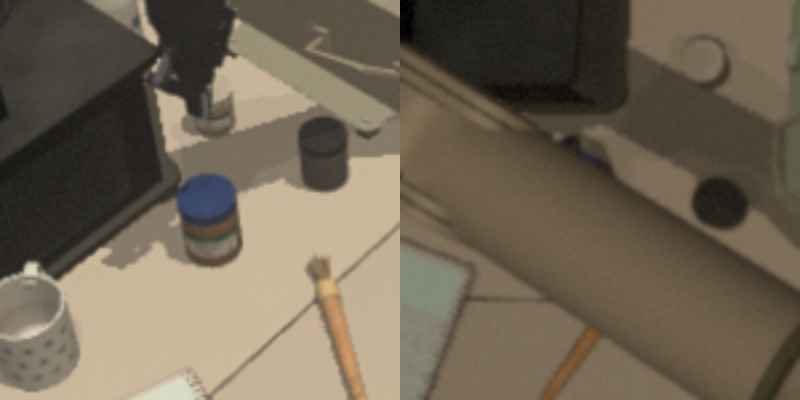

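The picture shows the closed fingers above the blue-lidded jar, with the lid's middle at about (178,254) in the scene view. That matches the estimate. Joint 7 is near its limit, so I'll test a turn while descending.

apply_moves --pt "0 0 0.02 5 1" --pt "0 0 0.02 5 1" --pt "0 0 0.02 5 1" --pt "0 0 0.01 5 1" --pt "0 0 0 0 1"

```text
clock: 4.6
position: [0.4434, 0.3977, 0.1553]
ee_rot: [1.0, -0.026, 0.01, -0.014]
ft_force: [-0.2, 0.4, -0.3]
grip_width: 0.001
```

```bash
python3 -c "
from h import *
s=manip.get_obs();print(s['position'],s['joint_pos'].round(2),s['ee_rot'],s['clock'])"
```

```text
[0.44336694 0.397741   0.15533568] [-0.27  0.37 -0.65  1.64  0.24  1.17 -2.6 ] [ 0.99950005 -0.02635177  0.00994014 -0.01436772] 4.6
```

Joint 7 went the wrong way. Turning back.

apply_moves --pt "0 0 0 -7 1" --pt "0 0 0 -7 1" --pt "0 0 0 -7 1" --pt "0 0 0 -7 1" --pt "0 0 0 -7 1"

```text
clock: 5.02
position: [0.4439, 0.407, 0.1696]
ee_rot: [0.958, 0.284, 0.023, -0.014]
ft_force: [0.8, -0.5, -0.7]
grip_width: 0.002
```

```bash
python3 -c "
from h import *
s=manip.get_obs();print(s['position'],s['joint_pos'].round(2),s['ee_rot'],s['clock'])"
```

```text
[0.4439106  0.40699693 0.16961641] [-0.19  0.39 -0.78  1.62  0.3   1.2  -2.02] [ 0.95843756  0.28408271  0.02255058 -0.01363568] 5.0167
```

apply_moves --pt "0 0 0 -7 1" --pt "0 0 0 -7 1" --pt "0 0 0 -7 1" --pt "0 0 0 -7 1" --pt "0 0 0 0 1"

```text
clock: 5.43
position: [0.4458, 0.4153, 0.1861]
ee_rot: [0.856, 0.515, 0.035, -0.011]
ft_force: [-0.3, -1.0, 0.1]
grip_width: -0.0
```

apply_moves --pt "-0.012 0.002 0.02 0 1" --pt "-0.01 0.002 0.02 0 1" --pt "-0.008 0.001 0.02 0 1" --pt "0 0 0 0 1" --pt "0 0 0 0 1"

```text
clock: 5.85
position: [0.4417, 0.3966, 0.135]
ee_rot: [0.859, 0.51, 0.045, -0.014]
ft_force: [-0.8, 0.9, 1.1]
grip_width: 0.002
```

apply_moves --pt "-0.007 0.001 0.008 0 1" --pt "-0.004 0 0.004 0 1" --pt "0 0 0 0 1" --pt "0 0 0 0 1" --pt "0 0 0 0 1"

```text
clock: 6.27
position: [0.4394, 0.3901, 0.1271]
ee_rot: [0.859, 0.509, 0.048, -0.015]
ft_force: [-0.1, -0.2, 0.1]
grip_width: 0.003
```

```bash
python3 - <<'E'
from h import *
ims=[]
for n in("scene","top"):
    I,D=camera(n);ims.append(np.array(I)[...,::-1])
cv2.imwrite("pics/b.png",np.hstack([cv2.resize(ims[0][180:330,100:250],(400,400)),cv2.resize(ims[0],(400,300))[0:300].copy() if 0 else cv2.copyMakeBorder(cv2.resize(ims[1],(400,300)),0,100,0,0,0)]))
s=manip.get_obs();print(s["position"],s["joint_pos"].round(2),s["clock"])
E
```

```text
[0.43938458 0.39023363 0.12704581] [-0.08  0.39 -0.86  1.75  0.34  1.05 -1.55] 6.3667
```

View pics/b.png

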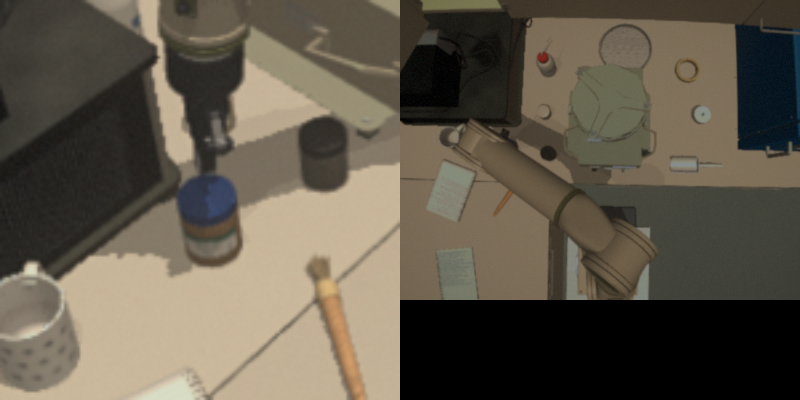

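The shut fingertips stand about 4 cm over the middle of the blue lid, tip at about (178,243) in the scene view, with all links clear. Holding for about 2.9 s.

apply_moves --pt "0 0 0 0 1" --pt "0 0 0 0 1" --pt "0 0 0 0 1" --pt "0 0 0 0 1" --pt "0 0 0 0 1"

```text
clock: 6.78
position: [0.4394, 0.3909, 0.1275]
ee_rot: [0.859, 0.51, 0.049, -0.015]
ft_force: [-0.5, -0.2, -0.0]
grip_width: 0.0
```

apply_moves --pt "0 0 0 0 1" --pt "0 0 0 0 1" --pt "0 0 0 0 1" --pt "0 0 0 0 1" --pt "0 0 0 0 1"

```text
clock: 7.2
position: [0.4394, 0.3908, 0.1274]
ee_rot: [0.859, 0.51, 0.048, -0.015]
ft_force: [0.5, 0.1, -0.7]
grip_width: 0.003
```

apply_moves --pt "0 0 0 0 1" --pt "0 0 0 0 1" --pt "0 0 0 0 1" --pt "0 0 0 0 1" --pt "0 0 0 0 1"

```text
clock: 7.62
position: [0.4394, 0.3908, 0.1274]
ee_rot: [0.859, 0.51, 0.048, -0.015]
ft_force: [-0.6, -0.6, -0.2]
grip_width: -0.001
```

apply_moves --pt "0 0 0 0 1" --pt "0 0 0 0 1" --pt "0 0 0 0 1" --pt "0 0 0 0 1" --pt "0 0 0 0 1"

```text
clock: 8.03
position: [0.4394, 0.3908, 0.1274]
ee_rot: [0.859, 0.51, 0.048, -0.015]
ft_force: [-0.8, 0.5, -0.8]
grip_width: 0.002
```

apply_moves --pt "0 0 0 0 1" --pt "0 0 0 0 1" --pt "0 0 0 0 1" --pt "0 0 0 0 1" --pt "0 0 0 0 1"

```text
clock: 8.45
position: [0.4394, 0.3908, 0.1274]
ee_rot: [0.859, 0.51, 0.048, -0.015]
ft_force: [0.1, -0.4, 0.2]
grip_width: 0.002
```

apply_moves --pt "0 0 0 0 1" --pt "0 0 0 0 1" --pt "0 0 0 0 1" --pt "0 0 0 0 1" --pt "0 0 0 0 1"

```text
clock: 8.87
position: [0.4394, 0.3908, 0.1274]
ee_rot: [0.859, 0.51, 0.048, -0.015]
ft_force: [0.1, -0.5, -0.7]
grip_width: -0.001
```

apply_moves --pt "0 0 0 0 1" --pt "0 0 0 0 1" --pt "0 0 0 0 1" --pt "0 0 0 0 1" --pt "0 0 0 0 1"

```text
clock: 9.28
position: [0.4394, 0.3909, 0.1274]
ee_rot: [0.859, 0.51, 0.048, -0.015]
ft_force: [-0.7, 0.2, 0.1]
grip_width: -0.0
```

apply_moves --pt "0 0 -0.04 0 1" --pt "0 0 -0.04 0 1" --pt "0 0 -0.04 0 1" --pt "0 0 -0.04 0 1" --pt "0 0 -0.04 0 1"

```text
clock: 9.7
position: [0.4225, 0.3721, 0.3241]
ee_rot: [0.859, 0.51, 0.04, -0.015]
ft_force: [1.2, 0.4, 0.1]
grip_width: -0.001
```

apply_moves --pt "0 0 -0.04 0 1" --pt "0 0 -0.04 0 1" --pt "0 0 -0.04 0 1" --pt "0 0 -0.04 0 1" --pt "0 0 -0.04 0 1"

```text
clock: 10.12
position: [0.4089, 0.3565, 0.5319]
ee_rot: [0.859, 0.51, 0.041, -0.014]
ft_force: [-0.4, 1.2, -0.6]
grip_width: 0.002
```

apply_moves --pt "-0.033 0.019 -0.002 0 1" --pt "-0.033 0.019 -0.002 0 1" --pt "-0.033 0.019 -0.002 0 1" --pt "-0.033 0.019 -0.002 0 1" --pt "-0.033 0.019 -0.002 0 1"

```text
clock: 10.53
position: [0.41, 0.1779, 0.5377]
ee_rot: [0.849, 0.526, 0.05, -0.021]
ft_force: [0.7, 0.5, -0.2]
grip_width: 0.0
```

apply_moves --pt "-0.033 0.019 -0.002 0 1" --pt "-0.033 0.019 -0.002 0 1" --pt "-0.033 0.019 -0.002 0 1" --pt "-0.033 0.019 -0.002 0 1" --pt "-0.033 0.019 -0.002 0 1"

```text
clock: 10.95
position: [0.4184, -0.0208, 0.5334]
ee_rot: [0.849, 0.526, 0.052, -0.019]
ft_force: [1.8, 0.1, 0.4]
grip_width: 0.004
```

apply_moves --pt "-0.035 0.016 -0.002 0 1" --pt "-0.035 0.016 -0.002 0 1" --pt "-0.035 0.016 -0.002 0 1" --pt "-0.035 0.016 -0.002 0 1" --pt "-0.035 0.016 -0.002 0 1"

```text
clock: 11.37
position: [0.4095, -0.2219, 0.5269]
ee_rot: [0.848, 0.527, 0.052, -0.017]
ft_force: [1.0, -0.6, 0.2]
grip_width: -0.004
```

```bash
python3 -c "
from h import *
s=manip.get_obs();print(s['position'],s['joint_pos'].round(2),s['ee_rot'],s['clock'])"
```

```text
[ 0.40949496 -0.22193275  0.52685511] [ 0.69 -0.   -0.21  1.24 -0.11  1.88 -0.02] [ 0.84839239  0.52650417  0.05222753 -0.01720468] 11.3667
```

apply_moves --pt "-0.036 0 0 0 1" --pt "-0.036 0 0.01 0 1" --pt "-0.028 0 0.02 0 1" --pt "0 0 0.04 0 1" --pt "0 0 0.04 0 1"

```text
clock: 11.78
position: [0.369, -0.3167, 0.407]
ee_rot: [0.852, 0.521, 0.053, -0.012]
ft_force: [1.1, -0.1, -0.4]
grip_width: 0.001
```

apply_moves --pt "0 0 0.04 0 1" --pt "0 0 0.04 0 1" --pt "0 0 0.04 0 1" --pt "0 0 0.04 0 1" --pt "0 0 0.02 0 1"

```text
clock: 12.2
position: [0.3801, -0.3023, 0.2169]
ee_rot: [0.853, 0.52, 0.052, -0.013]
ft_force: [-0.7, 0.8, 0.2]
grip_width: 0.005
```

apply_moves --pt "0.003 0 0.03 0 1" --pt "0.003 0 0.03 0 1" --pt "0.003 0 0.03 0 1" --pt "0 0 0.02 0 1" --pt "0 0 0 0 1"

```text
clock: 12.62
position: [0.3903, -0.2823, 0.0991]
ee_rot: [0.852, 0.521, 0.051, -0.015]
ft_force: [-1.4, 1.3, -0.2]
grip_width: 0.001
```

```bash
python3 - <<'E'
from h import *
ims=[]
for n in("scene","top"):
    I,D=camera(n);ims.append(np.array(I)[...,::-1])
    for r in nets.place_of(n,"scoop_bowl")[:1]: print(n,r["conf"],r["xy"],onz(n,r["xy"],.029).round(3))
cv2.imwrite("pics/c.png",np.hstack([cv2.resize(ims[0][80:230,250:400],(400,400)),cv2.resize(ims[1][110:260,300:450],(400,400))]))
s=manip.get_obs();print(s["position"],s["joint_pos"].round(2),s["clock"])
E
```

```text
top 0.59 [363.3, 211.9] [ 0.39  -0.283  0.029]
[ 0.39264897 -0.28511455  0.1044369 ] [ 0.77  0.14 -0.17  1.98 -0.1   1.    0.18] 12.8167
```

View pics/c.png

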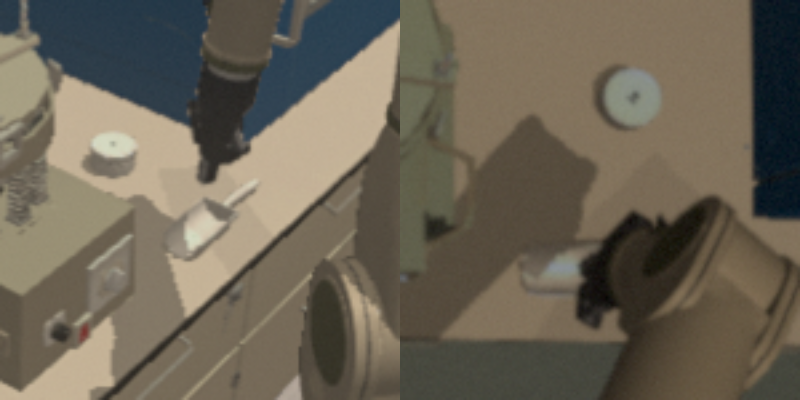

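The fingertips stand above the scoop bowl, at about (328,148) in the scene view, and the top view puts the bowl's middle at (363,211). The lateral position is right, so I'll go down the last 3–4 cm. The tin lid's centre is at (388,146) in the top view.

apply_moves --pt "0 0 0.018 0 1" --pt "0 0 0.014 0 1" --pt "0 0 0 0 1" --pt "0 0 0 0 1" --pt "0 0 0 0 1"

```text
clock: 13.23
position: [0.3995, -0.2878, 0.0811]
ee_rot: [0.853, 0.519, 0.055, -0.004]
ft_force: [-0.2, -0.3, 0.3]
grip_width: -0.001
```

apply_moves --pt "0 -0.005 0.008 0 1" --pt "0 -0.003 0.006 0 1" --pt "0 0 0 0 1" --pt "0 0 0 0 1" --pt "0 0 0 0 1"

```text
clock: 13.65
position: [0.394, -0.2842, 0.0686]
ee_rot: [0.853, 0.519, 0.056, -0.002]
ft_force: [0.2, 0.1, 0.4]
grip_width: -0.002
```

apply_moves --pt "0 0 0 0 1" --pt "0 0 0 0 1" --pt "0 0 0 0 1" --pt "0 0 0 0 1" --pt "0 0 0 0 1"

```text
clock: 14.07
position: [0.3943, -0.2844, 0.069]
ee_rot: [0.853, 0.519, 0.056, -0.002]
ft_force: [-0.1, 1.4, -0.2]
grip_width: 0.002
```

apply_moves --pt "0 0 0 0 1" --pt "0 0 0 0 1" --pt "0 0 0 0 1" --pt "0 0 0 0 1" --pt "0 0 0 0 1"

```text
clock: 14.48
position: [0.3945, -0.2845, 0.0691]
ee_rot: [0.853, 0.519, 0.056, -0.002]
ft_force: [-0.6, -0.5, -0.4]
grip_width: 0.001
```

apply_moves --pt "0 0 0 0 1" --pt "0 0 0 0 1" --pt "0 0 0 0 1" --pt "0 0 0 0 1" --pt "0 0 0 0 1"

```text
clock: 14.9
position: [0.3944, -0.2845, 0.0691]
ee_rot: [0.853, 0.519, 0.056, -0.002]
ft_force: [0.9, 0.4, 0.3]
grip_width: 0.0
```

apply_moves --pt "0 0 0 0 1" --pt "0 0 0 0 1" --pt "0 0 0 0 1" --pt "0 0 0 0 1" --pt "0 0 0 0 1"

```text
clock: 15.32
position: [0.3944, -0.2845, 0.0691]
ee_rot: [0.853, 0.519, 0.056, -0.002]
ft_force: [0.4, 0.1, -0.7]
grip_width: 0.005
```

apply_moves --pt "0 0 0 0 1" --pt "0 0 0 0 1" --pt "0 0 0 0 1" --pt "0 0 0 0 1" --pt "0 0 0 0 1"

```text
clock: 15.73
position: [0.3944, -0.2845, 0.0691]
ee_rot: [0.853, 0.519, 0.056, -0.002]
ft_force: [-0.1, 0.3, 0.3]
grip_width: 0.001
```

apply_moves --pt "0 0 0 0 1" --pt "0 0 0 0 1" --pt "0 0 0 0 1" --pt "0 0 0 0 1" --pt "0 0 0 0 1"

```text
clock: 16.15
position: [0.3945, -0.2845, 0.0691]
ee_rot: [0.853, 0.519, 0.056, -0.002]
ft_force: [0.7, 0.7, -0.1]
grip_width: -0.0
```

apply_moves --pt "0 0 0 0 1" --pt "0 0 0 0 1" --pt "0 0 0 0 1" --pt "0 0 0 0 1" --pt "0 0 0 0 1"

```text
clock: 16.57
position: [0.3944, -0.2845, 0.0691]
ee_rot: [0.853, 0.519, 0.056, -0.002]
ft_force: [0.8, -0.2, 0.1]
grip_width: 0.001
```

apply_moves --pt "0 0 -0.035 0 1" --pt "0 0 -0.035 0 1" --pt "0 0 -0.03 0 1" --pt "0.005 0.03 0 0 1" --pt "0.005 0.03 0 0 1"

```text
clock: 16.98
position: [0.4385, -0.3093, 0.1766]
ee_rot: [0.854, 0.518, 0.054, -0.003]
ft_force: [0.5, 0.7, -1.0]
grip_width: -0.0
```

apply_moves --pt "0.005 0.03 0 0 1" --pt "0.005 0.03 0 0 1" --pt "0.005 0.03 0 0 1" --pt "0.005 0.03 0 0 1" --pt "0 0.005 0 0 1"

```text
clock: 17.4
position: [0.5669, -0.3526, 0.1875]
ee_rot: [0.854, 0.517, 0.056, -0.001]
ft_force: [-0.1, -0.0, -0.9]
grip_width: 0.004
```

apply_moves --pt "-0.002 0.008 0.025 0 1" --pt "-0.002 0.007 0.025 0 1" --pt "0 0 0.02 0 1" --pt "0 0 0 0 1" --pt "0 0 0 0 1"

```text
clock: 17.82
position: [0.5881, -0.3597, 0.1159]
ee_rot: [0.854, 0.518, 0.056, -0.0]
ft_force: [-0.4, -0.8, 1.6]
grip_width: -0.002
```

```bash
python3 - <<'E'
from h import *
ims=[]
for n in("scene","top"):
    I,D=camera(n);ims.append(np.array(I)[...,::-1])
    for r in nets.place_of(n,"tin_lid_top")[:1]: print(n,r["conf"],r["xy"],onz(n,r["xy"],.038).round(3))
cv2.imwrite("pics/d.png",np.hstack([cv2.resize(ims[0][60:210,230:380],(400,400)),cv2.resize(ims[1][80:230,310:460],(400,400))]))
s=manip.get_obs();print(s["position"],s["joint_pos"].round(2),s["clock"])
E
```

```text
scene 0.73 [292.1, 132.4] [ 0.592 -0.359  0.038]
top 0.65 [386.9, 143.5] [ 0.597 -0.352  0.038]
[ 0.58875673 -0.36026992  0.11779992] [ 0.65  0.52 -0.17  1.45 -0.02  1.12  0.04] 18.0167
```

View pics/d.png

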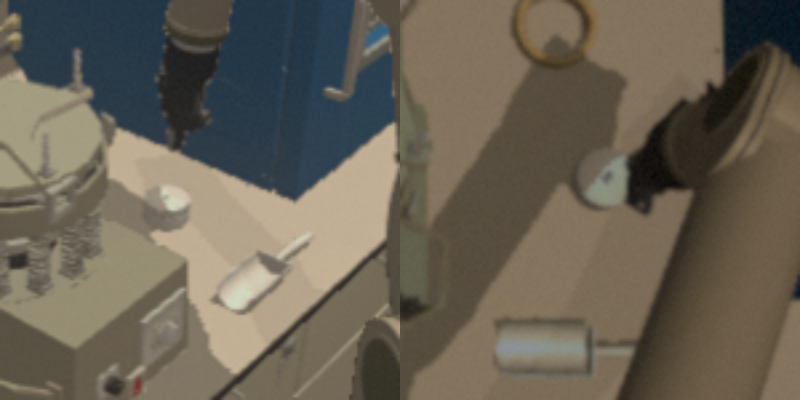

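The fingertips hang about 8 cm over the tin lid, at about (296,115) in the scene view with the lid at (292,133). The arm is clear of the cabinet and the shaker. Going down 4 cm.

apply_moves --pt "0 0 0.018 0 1" --pt "0 0 0.018 0 1" --pt "0 0 0 0 1" --pt "0 0 0 0 1" --pt "0 0 0 0 1"

```text
clock: 18.43
position: [0.5945, -0.3609, 0.0898]
ee_rot: [0.854, 0.517, 0.059, 0.006]
ft_force: [0.4, -0.1, 0.4]
grip_width: -0.002
```

apply_moves --pt "0 -0.004 0.008 0 1" --pt "0 -0.002 0.006 0 1" --pt "0 0 0 0 1" --pt "0 0 0 0 1" --pt "0 0 0 0 1"

```text
clock: 18.85
position: [0.5913, -0.3582, 0.0782]
ee_rot: [0.854, 0.517, 0.06, 0.008]
ft_force: [-0.4, -0.4, -0.0]
grip_width: 0.004
```

apply_moves --pt "0 0 0 0 1" --pt "0 0 0 0 1" --pt "0 0 0 0 1" --pt "0 0 0 0 1" --pt "0 0 0 0 1"

```text
clock: 19.27
position: [0.5916, -0.3585, 0.0789]
ee_rot: [0.854, 0.517, 0.06, 0.009]
ft_force: [0.2, -0.3, -0.4]
grip_width: -0.003
```

apply_moves --pt "0 0 0 0 1" --pt "0 0 0 0 1" --pt "0 0 0 0 1" --pt "0 0 0 0 1" --pt "0 0 0 0 1"

```text
clock: 19.68
position: [0.5917, -0.3585, 0.079]
ee_rot: [0.854, 0.517, 0.06, 0.009]
ft_force: [1.0, 0.7, -0.6]
grip_width: -0.0
```

apply_moves --pt "0 0 0 0 1" --pt "0 0 0 0 1" --pt "0 0 0 0 1" --pt "0 0 0 0 1" --pt "0 0 0 0 1"

```text
clock: 20.1
position: [0.5917, -0.3585, 0.0789]
ee_rot: [0.854, 0.517, 0.06, 0.009]
ft_force: [0.3, 0.8, 0.4]
grip_width: -0.001
```

apply_moves --pt "0 0 0 0 1" --pt "0 0 0 0 1" --pt "0 0 0 0 1" --pt "0 0 0 0 1" --pt "0 0 0 0 1"

```text
clock: 20.52
position: [0.5916, -0.3585, 0.0789]
ee_rot: [0.854, 0.517, 0.06, 0.009]
ft_force: [0.3, -0.4, -0.0]
grip_width: 0.004
```

apply_moves --pt "0 0 0 0 1" --pt "0 0 0 0 1" --pt "0 0 0 0 1" --pt "0 0 0 0 1" --pt "0 0 0 0 1"

```text
clock: 20.93
position: [0.5917, -0.3585, 0.0789]
ee_rot: [0.854, 0.517, 0.06, 0.009]
ft_force: [0.5, 0.1, -0.5]
grip_width: 0.001
```

apply_moves --pt "0 0 0 0 1" --pt "0 0 0 0 1" --pt "0 0 0 0 1" --pt "0 0 0 0 1" --pt "0 0 0 0 1"

```text
clock: 21.35
position: [0.5917, -0.3585, 0.0789]
ee_rot: [0.854, 0.517, 0.06, 0.009]
ft_force: [-0.3, -0.5, -0.1]
grip_width: -0.003
```

apply_moves --pt "0 0 0 0 1" --pt "0 0 0 0 1" --pt "0 0 0 0 1" --pt "0 0 0 0 1" --pt "0 0 0 0 1"

```text
clock: 21.77
position: [0.5917, -0.3585, 0.0789]
ee_rot: [0.854, 0.517, 0.06, 0.009]
ft_force: [0.4, -0.1, 0.0]
grip_width: -0.002
```

```bash
python3 - <<'E'
from h import *
I,D=camera("scene");I=np.array(I)[...,::-1]
cv2.imwrite("pics/e.png",cv2.resize(I[60:210,230:380],(500,500)))
s=manip.get_obs();print(s["position"],s["ft_force"],s["clock"])
E
```

```text
[ 0.59163481 -0.35855502  0.07892021] [-0.87058841 -0.58442624 -0.23623411] 21.8167
```

View pics/e.png

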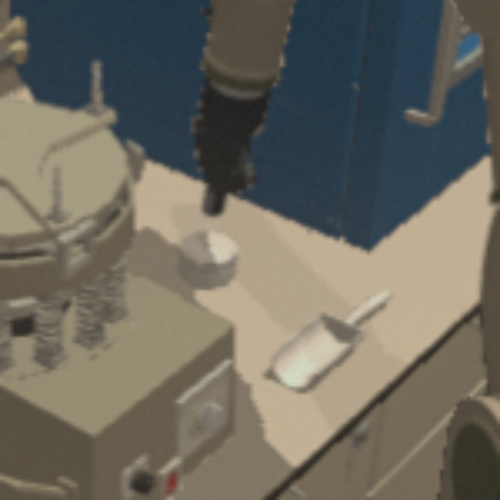

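The fingertips, at about (294,123) in the scene view, hold about 4 cm above the lid's middle at (292,133), with no contact. Handing in.

```bash
python3 -c "
from h import *
print(workorder.hand_in())"
```

```text
the job is handed in; nothing more can be done
None
```

I pointed with shut fingertips at the blue-lidded jar, then the scoop bowl, then the moisture tin. Each time I held about 4 cm above the middle for roughly 3 s. I handed in at 21.8 s while still pointing at the tin.

**Checks at each stop:** the fingertips came within about 1 cm of the camera estimates, which themselves differed between the two views by up to 1 cm. Two readings were worse:
- **Scoop:** the first scene-view estimate for the bowl was about 2 cm off. The scene camera gave none on the second look, so that point rests on the top view.
- **Blue jar:** a late top-view reading was about 1 cm off while the arm hid the lid. I used the clearer first reading.

**Contact:** the wrist force stayed under about 3 N in every reading, and I saw no contact in the pictures. I did not re-check the other jars or the brush at the end.

**Things that did not go to plan:**
- **Joint 7:** above the blue jar I turned the tool the wrong way and the joint went to −2.60 rad, right at its range limit. I turned it back at once; the rounded reading can't rule out a slight overshoot.
- **Tilt:** the tool ended about 6–7° off vertical.
- **Shaker heights:** my script to read them failed, so I crossed the shaker at about 0.52 m using the given 0.391 m.

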